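Kit a lens stack into its holder in build order

ROBOT

A 6-joint arm with a two-finger parallel gripper is mounted at the origin on a cart in front of the work surface, level with it; the furniture and walls round the work are solid. World frame = base frame: x ahead of the robot, y to its left, z up, the work surface at z = 0. Lengths are in mm, angles in rad, forces in N, time in s.
With the tool pointing down it reaches from about 275 to 1000 mm from the base axis. Payload 8.4 kg.
Tool frame: the origin (TCP) lies at the very end of the fingers, on their centre line; the grasp point (between the pads) lies 19 mm behind it; z points along the fingers, y is the direction in which the jaws open and shut (so a half turn about z gives the same grasp; the last joint's range is limited). The gripper opens to 85 mm and grips with 20 to 120 N. Pads are 22 mm wide; open, the fingers measure 114 mm over their backs; the gripper's body (76 mm by 85 mm) begins 54 mm behind the grasp point. The pads swing forward as they close: fully open they stand 13 mm farther back than shut.
Start: joints at [1.167, 0.353, 1.633, -0, 1.155, -0.002], TCP at [244.421, 575.227, 231.281] pointing down, gripper open.
Joint ranges: [-2.63, 2.63], [-0.92, 2.1], [0.06, 2.66], [-1.3, 4.44], [0, 2.69], [-3.02, 3.02]. Speed limits (rad/s): [2.22, 2.22, 2.79, 3.14, 3.14, 3.14].

INTERFACE

Orientations are given as [roll, pitch, yaw] about the fixed x, y, z axes, in that order (R = Rz(yaw) Ry(pitch) Rx(roll)).
In Python, from rig import r gives the robot as it stands.
- The arm moves only by the tool move_arm, never from a script. Its argument "increments" is a list of rows, each an object of numbers: "tx", "ty", "tz": the shift along the tool's x, y, z in cm; "rx", "ry", "rz": the turn, a rotation vector about the tool's x, y, z in degrees; "gripper": the gripper's target within -1 to 1 (fully open at 1, half-way at 0, shut at -1). A call has 1 to 12 rows; each row shifts and turns the commanded pose from where the row before left it, along the tool's axes as they then stand; what a row does not reach is not made up. A row lasts 1/10 s, in which the tool goes at most 50 mm and 8.59 degrees, less where a joint would pass 70% of its speed; a pose out of reach is approached as far as the arm can. A call is refused whole if a number of a shift passes 5 or a number of a turn 8.59, either way. A call with a gripper value outside its range is refused whole. The fingers move at their own pace and stop on an object; "squeeze" is the grip in N (left out, the last holds). Time passes only in rows, so rows that do not move let the fingers close. It gives the time, the measured TCP pose, the force and the opening at its end, in the units of the state.
- r.sense(): the state, without advancing time (a new reading comes with each control period).
- r.grab_frame(name): name is "scene" or "top"; returns (picture, depth): 384x512x3 uint8, red, green, blue; 384x512 float32, mm along the optical axis (not along the pixel's ray), 0 where there is no reading.
- r.camera_model(name): a dict with "fx", "fy", "cx", "cy" (pixels), "R" (3x3) and "t" (3): a world point X has camera coordinates R X + t. Camera axes: x right, y down, z forward; pixel columns grow to the right and rows downward; lengths in mm; the calibration is good to about 2 mm. A picture is of the moment at which its call begins. camera_model takes no time and is no camera call.
- r.sign_off(): hands the job in, once; it reports no verdict.
Trained networks look in the newest picture that a camera, given by its name, has taken for a name from the list of things; names that differ only in an ending like _2 or _b are one class to them, and where a whole thing is asked for, a point or a joint stands for the part that bears it (a point fixed in the world has none). Each returns a list of dicts, best first, with "confidence" (0 to 1); they miss things now and then, are a little off and sometimes report something else, mostly with a low value. They report only what shows in the picture. A call takes as long as a camera call.
- r.cut_out(query, camera): "mask" (384x512 bool, what is visible of it) and "bbox" ([left, top, right, bottom] in pixels, round what is visible of it).
- r.place_of(query, camera): "location" ([row, column] in pixels: a listed point, or the origin of a listed thing).
The state is a dict: "clock": time; "qpos": joint angles; "qvel": joint speeds; "joint_efforts": joint torques, N m; "eef_pos": TCP position; "tcp_rot": TCP orientation; "contact_force": force on the tool from outside, world axes, zero at the start; "wrist_torque": the same for the moment, N m; "opening": opening from 0.0 (shut) to 1.0 (fully open).
Only numpy, scipy, OpenCV 4.12 (cv2) and the standard library are available. Lean on these libraries where they do the work, as an engineer would, in place of code of your own. Each camera call takes 0.05 s, during which the arm holds its last target. There are 200 camera calls.

TASK

Build the lens stack in the holder with the four posts, one part at a time: first the black spacer ring on the seat, then the clear lens blank on it, and last the brass retaining ring with its slotted face up. Each part must lie flat between the posts and be let go before the next one goes in; do not drop the lens blank.

Things in the scene. Friction and masses are not known exactly. Their poses are not given: they have to be found in the camera images.
- holder: the holder, fixed to the bench: a round aluminium foot 88 mm in diameter and 10 mm high, a dark raised disc 44 mm in diameter on it (the seat, its top 16 mm above the bench) and four upright steel guide posts, 8 mm thick with tapered tops, that end 54 mm above the bench. Origin: centre of the underside, z up
- holder_seat (a point): centre of the seat's top face, axes as the holder's. The posts stand at x = +-24.5 mm, y = +-24.5 mm in this frame (x and y point midway between neighbouring posts) and end 38 mm above it: a centred 53 mm part has 4 mm of play to each post, and fingers pass through the 41 mm gaps between posts along x or along y
- spacer_center (a point): centre (half-way up, in the middle of the hole) of the black spacer: a loose plain ring, 53 mm outside, 39 mm inside, 14 mm high, about 40 g, lying flat on the bench; z is its axis, up
- lens_center (a point): centre (half-way up) of the lens blank: a loose solid clear, pale disc, 53 mm in diameter and 7 mm thick, about 30 g, lying flat on the bench; z is its axis, up
- retainer_center (a point): centre (half-way up, in the middle of the hole) of the retaining ring: a loose brass ring, 53 mm outside, 39 mm inside, 10 mm high, about 50 g, lying flat on the bench with the face that has two dark slots up; z is its axis, up
- spacer: the same black spacer; origin at the centre of its underside
- lens: the same lens blank; origin at the centre of its underside
- retainer: the same retaining ring; origin at the centre of its underside

How it is judged (in metres and radians):
On the way, in this order (a step that is already met when the one before it is completed fails the run):
1. the black spacer lies flat on the holder's seat between the posts, let go (horizontal distance between spacer_center and holder_seat below 0.009 m and z of spacer_center in the frame of holder_seat between 0.004 and 0.01 m and angle between spacer_center's own z axis and vertical below 0.12 rad and contact force between the fingers and spacer below 0.1 N), for 0.2 s.
2. the lens blank lies flat on the spacer in the holder, let go (all of step 1 and horizontal distance between lens_center and holder_seat below 0.009 m and z of lens_center in the frame of holder_seat between 0.0145 and 0.0205 m and angle between lens_center's own z axis and vertical below 0.12 rad and contact force between the fingers and lens below 0.1 N), for 0.2 s.
3. the brass retaining ring lies flat on the lens blank in the holder, let go (all of step 2 and horizontal distance between retainer_center and holder_seat below 0.009 m and z of retainer_center in the frame of holder_seat between 0.023 and 0.029 m and angle between retainer_center's own z axis and vertical below 0.12 rad and contact force between the fingers and retainer below 0.1 N), for 0.2 s.
At the end, for the whole second after the job is handed in: In the holder, bottom to top: spacer, lens blank, retaining ring; each centre within 9 mm of the seat's axis and within 3 mm of its height in the full stack (7, 17.5 and 26 mm above the seat), tilted less than 0.12 rad with its upper face up, at rest and let go (all of step 3 and linear speed of each of spacer, lens, retainer below 0.02 m/s); the robot touches nothing.
It fails at once if the lens blank is dropped (falls freely some 25 mm or more) (linear speed of lens above 0.7 m/s and contact force between anything else and lens below 0.02 N).
It also fails if it takes over 61 s, if anything falls off the work surface, if the arm or the gripper's body presses on something with over 40 N, if the wrist force passes 120 N, or if a joint passes its speed limit or range.

## Working session

There is one attempt and no reset: what is moved stays moved. The work goes in short steps, Python scripts to look and compute and a tool call to move; the robot and the scene stay as the last step left them, time stands still between calls to the robot, and variables do not carry over. Pictures are saved under pics/ and viewed, about 8 in all and at most 12, crops included, and the job is handed in when it is done.

Besides the shell and the picture viewer there is one more tool, called after "Request:" as name(argument=value, ...) on one line, values as JSON. move_arm: Moves the arm, as the interface text tells. Its arguments: {"type":"object","properties":{"increments":{"type":"array","items":{"type":"object","properties":{"tx":{"type":"number"},"ty":{"type":"number"},"tz":{"type":"number"},"rx":{"type":"number"},"ry":{"type":"number"},"rz":{"type":"number"},"gripper":{"type":"number"}}}},"squeeze":{"type":"number"}},"required":["increments"]}

```bash
mkdir -p pics; ls
cat > h.py <<'E'
from rig import r
import numpy as np, cv2
def ray(cam,row,col):
    m=r.camera_model(cam); R=np.array(m["R"]);t=np.array(m["t"])
    d=R.T@np.array([(col-m["cx"])/m["fx"],(row-m["cy"])/m["fy"],1]); return -R.T@t,d
def atz(cam,row,col,z):
    o,d=ray(cam,row,col); return o+d*(z-o[2])/d[2]
def proj(cam,P):
    m=r.camera_model(cam); p=np.array(m["R"])@np.array(P,float)+np.array(m["t"]); return m["fx"]*p[0]/p[2]+m["cx"],m["fy"]*p[1]/p[2]+m["cy"]
E
python3 - <<'E'
from h import *
s=r.sense(); print({k:np.round(v,3).tolist() for k,v in s.items()})
for c in("scene","top"):
    p,d=r.grab_frame(c); cv2.imwrite(f"pics/{c}0.png",p[:,:,::-1]); m=r.camera_model(c); print(c,-np.array(m["R"]).T@m["t"])
    for q,z in(("holder_seat",16),("spacer_center",7),("lens_center",3.5),("retainer_center",5)):
        for x in r.place_of(q,c)[:2]:
            print(c,q,round(x["confidence"],2),np.round(x["location"]),np.round(atz(c,*x["location"],z),1))
E
```

```text
pics
{'clock': 0.0, 'qpos': [1.167, 0.354, 1.634, 0.0, 1.155, -0.002], 'qvel': [0.0, -0.0, 0.001, -0.0, 0.001, 0.0], 'joint_efforts': [0.001, -60.527, -34.205, 0.0, 0.01, 0.0], 'eef_pos': [244.25, 574.787, 230.562], 'tcp_rot': [-3.14, -0.0, 2.74], 'contact_force': [0.145, 1.342, -0.507], 'wrist_torque': [0.036, 0.034, -0.019], 'opening': 1.003}
scene [ 89.97111633 359.57202802 634.71835902]
scene holder_seat 0.62 [146. 303.] [ 560.1 -344.    16. ]
scene spacer_center 0.91 [207. 233.] [553.1 -88.9   7. ]
scene spacer_center 0.68 [148. 302.] [ 565.8 -348.2    7. ]
scene lens_center 0.56 [203. 296.] [ 462.2 -185.5    3.5]
scene retainer_center 0.54 [267. 209.] [482.4  52.5   5. ]
top [ 392.16496826 -147.09534419  943.97487661]
top holder_seat 0.71 [167. 330.] [ 563.4 -339.    16. ]
top holder_seat 0.63 [171. 330.] [ 554.2 -339.5   16. ]
top spacer_center 0.7 [168. 231.] [558.2 -95.2   7. ]
top lens_center 0.85 [207. 265.] [ 462.3 -182.2    3.5]
top retainer_center 0.68 [199. 171.] [476.4  49.2   5. ]
```

View pics/top0.png

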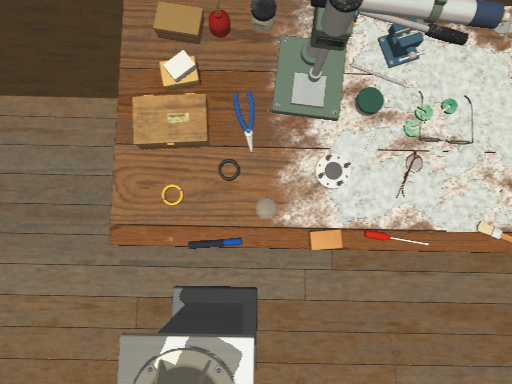

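View pics/scene0.png

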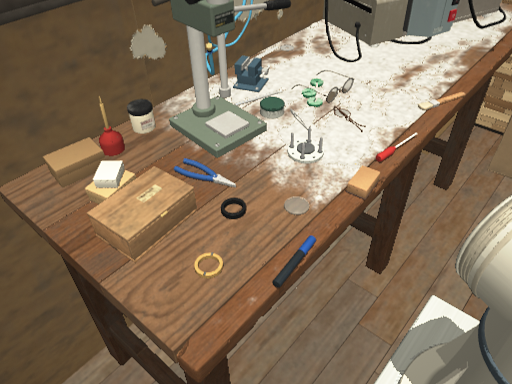

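The top view shows the spacer near (229,170), the retainer near (172,195), the lens near (266,208) and the holder near (333,171) in column,row order. I'll refine these positions with masks and get the post angle.

Run:
```python
from h import *
im={}
for c in("top","scene"):
    p,d=r.grab_frame(c); im[c]=(p,d)
    for q,z in(("spacer",14),("lens",7),("retainer",10),("holder",10)):
        for x in r.cut_out(q,c)[:1]:
            k=x["mask"].astype(np.uint8); cs,_=cv2.findContours(k,cv2.RETR_EXTERNAL,cv2.CHAIN_APPROX_NONE)
            pts=max(cs,key=cv2.contourArea)[:,0,:]
            W=np.array([atz(c,b,a,z/2)[:2] for a,b in pts],np.float32)
            (cx,cy),rad=cv2.minEnclosingCircle(W); e=cv2.fitEllipse(W)
            print(c,q,round(x["confidence"],2),x["bbox"],"circ",round(cx,1),round(cy,1),round(rad,1),"ell",np.round(e[0],1),np.round(e[1],1))
a=cv2.resize(im["top"][0][140:200,300:365],None,fx=8,fy=8,interpolation=cv2.INTER_CUBIC)
b=cv2.resize(im["scene"][0][115:170,275:335],None,fx=8,fy=8,interpolation=cv2.INTER_CUBIC)[:480]
b=cv2.copyMakeBorder(b,0,480-b.shape[0],0,0,cv2.BORDER_CONSTANT)
cv2.imwrite("pics/h1.png",cv2.resize(np.hstack([a,b]),None,fx=.8,fy=.8)[:,:,::-1])
d=im["top"][1]; 
P=[]
m=r.camera_model("top");R=np.array(m["R"]);t=np.array(m["t"])
for v in range(145,195):
  for u in range(305,360):
    if d[v,u]>0:
      X=R.T@(d[v,u]*np.array([(u-m["cx"])/m["fx"],(v-m["cy"])/m["fy"],1])-t)
      if 35<X[2]<70:P.append((u,v,*np.round(X)))
print(len(P));print(np.array(P).astype(int).tolist())
```

```text
top spacer 0.63 [221.9, 158.0, 241.8, 179.3] circ 553.9 -92.3 28.4 ell [553.6 -91. ] [50.4 55.5]
top lens 0.7 [255.5, 195.1, 280.1, 218.1] circ 461.0 -184.5 25.7 ell [ 460.9 -184.4] [47.8 49.7]
top retainer 0.57 [161.3, 184.9, 184.4, 205.1] circ 488.5 46.0 26.5 ell [488.7  46.5] [50.1 51.6]
top holder 0.94 [314.3, 154.0, 351.3, 188.1] circ 559.1 -350.8 48.1 ell [ 556.5 -349.3] [86.7 90.5]
scene spacer 0.86 [221.3, 195.6, 245.9, 219.4] circ 554.6 -88.5 32.3 ell [553.9 -88.8] [52.1 64.1]
scene lens 0.91 [284.7, 198.5, 308.7, 213.0] circ 459.8 -181.8 28.2 ell [ 459.3 -182.2] [52.  54.8]
scene retainer 0.92 [195.8, 252.9, 223.3, 277.4] circ 488.4 48.0 29.7 ell [488.5  47.8] [52.  58.5]
scene holder 0.65 [286.9, 128.2, 325.8, 161.1] circ 570.1 -369.0 74.5 ell [ 562.8 -358.4] [ 87.  134.2]
51
[[329, 154, 590, -332, 43], [330, 154, 588, -332, 51], [331, 154, 587, -333, 57], [332, 154, 588, -337, 51], [329, 155, 587, -331, 45], [330, 155, 586, -332, 50], [331, 155, 585, -334, 54], [332, 155, 586, -337, 51], [329, 156, 585, -331, 43], [330, 156, 584, -333, 48], [331, 156, 584, -335, 49], [330
[... 375 characters left out ...]
322, 172, 545, -314, 46], [323, 172, 544, -315, 53], [321, 173, 545, -314, 36], [322, 173, 543, -314, 48], [323, 173, 542, -315, 54], [324, 173, 542, -318, 51], [321, 174, 541, -313, 40], [322, 174, 541, -314, 47], [323, 174, 540, -316, 50], [324, 174, 540, -319, 48], [321, 175, 540, -314, 36], [322, 175, 538, -315, 44], [323, 175, 538, -317, 46], [342, 180, 527, -361, 51], [343, 180, 527, -363, 50], [340, 181, 525, -358, 41], [341, 181, 524, -358, 52], [342, 181, 524, -360, 52], [343, 181, 524, -362, 55], [340, 182, 523, -358, 44], [341, 182, 522, -359, 46], [342, 182, 521, -360, 53], [343, 182, 522, -363, 51], [340, 183, 521, -359, 36], [341, 183, 520, -360, 43], [342, 183, 520, -362, 47]]
```

View pics/h1.png

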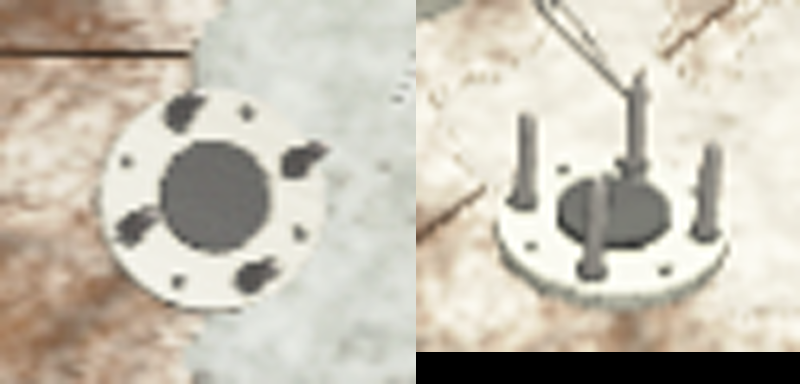

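Request:
move_arm(increments=[{"rz": 8.1},{"rz": 8.1},{"rz": 8.1},{"rz": 8.1},{"rz": 8.1},{"rz": 8.1},{"rz": 8.1},{"rz": 8.1},{"rz": 8.1},{"rz": 8.1},{"rz": 7.8},{}], squeeze=40)

```text
invalid input
```

```bash
cat >> h.py <<'E'
from scipy.spatial.transform import Rotation as Rn
YAW=1.190
def go(x,y,z,yaw=YAW):
    s=r.sense(); R=Rn.from_euler("xyz",s["tcp_rot"]).as_matrix(); e=np.array(s["eef_pos"])
    Rt=Rn.from_euler("xyz",[np.pi,0,yaw]).as_matrix()
    print("t",round(float(s["clock"]),2),"pos",np.round(e,1),"rot",np.round(s["tcp_rot"],3),"open",np.round(s["opening"],3),"F",np.round(s["contact_force"],1))
    print("  shift cm",np.round(R.T@(np.array([x,y,z])-e)/10,2),"turn deg",np.round(np.degrees(Rn.from_matrix(R.T@Rt).as_rotvec()),1))
E
python3 - <<'E'
from h import *
go(554,-90.5,120)
print(atz("top",170.6,333.6,16))
E
```

```text
t 1.0 pos [244.4 575.2 231.3] rot [-3.142  0.     2.74 ] open 0.997 F [-0.6  0.3  0.2]
  shift cm [-54.53 -49.16  11.13] turn deg [-0.   0.  88.8]
[ 554.66335533 -348.39685987   16.        ]
```

Request:
move_arm(increments=[{"rz": 8.1},{"rz": 8.1},{"rz": 8.1},{"rz": 8.1},{"rz": 8.1},{"rz": 8.1},{"rz": 8.1},{"rz": 8.1},{"rz": 8.1},{"rz": 8.1},{"rz": 7.8},{"tz": 0}], squeeze=40)

```text
invalid input
```

```bash
python3 -c "
from h import *
go(554,-90.5,120)"
```

```text
t 1.0 pos [244.4 575.2 231.3] rot [-3.142  0.     2.74 ] open 0.997 F [-0.6  0.3  0.2]
  shift cm [-54.53 -49.16  11.13] turn deg [-0.   0.  88.8]
```

Request:
move_arm(increments=[{"tx": 0,"ty": 0,"tz": 0,"rx": 0,"ry": 0,"rz": 8.1,"gripper": 1},{"tx": 0,"ty": 0,"tz": 0,"rx": 0,"ry": 0,"rz": 8.1,"gripper": 1}])

```text
clock: 1.2
eef_pos: [244.4, 575.2, 231.3]
tcp_rot: [3.142, -0.0, 2.451]
contact_force: [-0.6, 0.3, -0.3]
opening: 1.0
```

Request:
move_arm(increments=[{"tx": 0,"ty": 0,"tz": 0,"rx": 0,"ry": 0,"rz": 8.1,"gripper": 1},{"tx": 0,"ty": 0,"tz": 0,"rx": 0,"ry": 0,"rz": 8.1,"gripper": 1},{"tx": 0,"ty": 0,"tz": 0,"rx": 0,"ry": 0,"rz": 8.1,"gripper": 1},{"tx": 0,"ty": 0,"tz": 0,"rx": 0,"ry": 0,"rz": 8.1,"gripper": 1},{"tx": 0,"ty": 0,"tz": 0,"rx": 0,"ry": 0,"rz": 8.1,"gripper": 1},{"tx": 0,"ty": 0,"tz": 0,"rx": 0,"ry": 0,"rz": 8.1,"gripper": 1},{"tx": 0,"ty": 0,"tz": 0,"rx": 0,"ry": 0,"rz": 8.1,"gripper": 1},{"tx": 0,"ty": 0,"tz": 0,"rx": 0,"ry": 0,"rz": 8.1,"gripper": 1},{"tx": 0,"ty": 0,"tz": 0,"rx": 0,"ry": 0,"rz": 7.8,"gripper": 1}], squeeze=40)

```text
clock: 2.1
eef_pos: [244.4, 575.2, 231.3]
tcp_rot: [-3.142, -0.0, 1.184]
contact_force: [0.5, -0.4, -1.2]
opening: 1.001
```

```bash
python3 -c "
from h import *
go(554,-90.5,120)"
```

```text
t 2.1 pos [244.4 575.2 231.3] rot [-3.142 -0.     1.184] open 1.001 F [ 0.5 -0.4 -1.2]
  shift cm [-49.99  53.78  11.13] turn deg [ 0.  -0.  -0.3]
```

Request:
move_arm(increments=[{"tx": -3.3,"ty": 3.5,"tz": 0,"rx": 0,"ry": 0,"rz": 0,"gripper": 1},{"tx": -3.3,"ty": 3.5,"tz": 0,"rx": 0,"ry": 0,"rz": 0,"gripper": 1},{"tx": -3.3,"ty": 3.5,"tz": 0,"rx": 0,"ry": 0,"rz": 0,"gripper": 1},{"tx": -3.3,"ty": 3.5,"tz": 0,"rx": 0,"ry": 0,"rz": 0,"gripper": 1},{"tx": -3.3,"ty": 3.5,"tz": 0,"rx": 0,"ry": 0,"rz": 0,"gripper": 1},{"tx": -3.3,"ty": 3.5,"tz": 0,"rx": 0,"ry": 0,"rz": 0,"gripper": 1},{"tx": -3.3,"ty": 3.5,"tz": 0,"rx": 0,"ry": 0,"rz": 0,"gripper": 1},{"tx": -3.3,"ty": 3.5,"tz": 0,"rx": 0,"ry": 0,"rz": 0,"gripper": 1},{"tx": -3.3,"ty": 3.5,"tz": 0,"rx": 0,"ry": 0,"rz": 0,"gripper": 1},{"tx": -3.3,"ty": 3.5,"tz": 0,"rx": 0,"ry": 0,"rz": 0,"gripper": 1},{"tx": -3.3,"ty": 3.5,"tz": 0,"rx": 0,"ry": 0,"rz": 0,"gripper": 1},{"tx": -3.3,"ty": 3.5,"tz": 0,"rx": 0,"ry": 0,"rz": 0,"gripper": 1}])

```text
clock: 3.3
eef_pos: [487.8, 49.5, 231.6]
tcp_rot: [3.141, -0.0, 1.19]
contact_force: [0.6, 0.1, 0.7]
opening: 0.999
```

```bash
python3 -c "
from h import *
go(554,-90.5,120)"
```

```text
t 3.3 pos [487.8  49.5 231.6] rot [ 3.141 -0.     1.19 ] open 0.999 F [0.6 0.1 0.7]
  shift cm [-10.54  11.35  11.17] turn deg [ 0. -0. -0.]
```

Go to the spacer, down to z≈40 to check alignment.

Request:
move_arm(increments=[{"tx": -2.1,"ty": 2.27,"tz": 2.2,"rx": 0,"ry": 0,"rz": 0,"gripper": 1},{"tx": -2.1,"ty": 2.27,"tz": 2.2,"rx": 0,"ry": 0,"rz": 0,"gripper": 1},{"tx": -2.1,"ty": 2.27,"tz": 2.2,"rx": 0,"ry": 0,"rz": 0,"gripper": 1},{"tx": -2.1,"ty": 2.27,"tz": 2.2,"rx": 0,"ry": 0,"rz": 0,"gripper": 1},{"tx": -2.1,"ty": 2.27,"tz": 2.2,"rx": 0,"ry": 0,"rz": 0,"gripper": 1},{"tx": 0,"ty": 0,"tz": 3.5,"rx": 0,"ry": 0,"rz": 0,"gripper": 1},{"tx": 0,"ty": 0,"tz": 3.5,"rx": 0,"ry": 0,"rz": 0,"gripper": 1},{"tx": 0,"ty": 0,"tz": 1,"rx": 0,"ry": 0,"rz": 0,"gripper": 1},{"tx": 0,"ty": 0,"tz": 0,"rx": 0,"ry": 0,"rz": 0,"gripper": 1}])

```text
clock: 4.2
eef_pos: [552.4, -88.0, 40.2]
tcp_rot: [-3.139, 0.001, 1.19]
contact_force: [0.1, 0.0, -0.1]
opening: 1.001
```

Run:
```python
from h import *
go(554,-90.5,12)
a=r.grab_frame("top")[0][130:205,190:265]; b=r.grab_frame("scene")[0][160:235,195:270]
f=lambda x:cv2.resize(x,(390,390),interpolation=cv2.INTER_CUBIC)
cv2.imwrite("pics/s2.png",np.hstack([f(a),f(b)])[:,:,::-1])
```

```text
t 4.2 pos [552.4 -88.   40.2] rot [-3.139e+00  1.000e-03  1.190e+00] open 1.001 F [ 0.1  0.  -0.1]
  shift cm [-0.17  0.25  2.82] turn deg [-0.2  0.  -0. ]
```

View pics/s2.png

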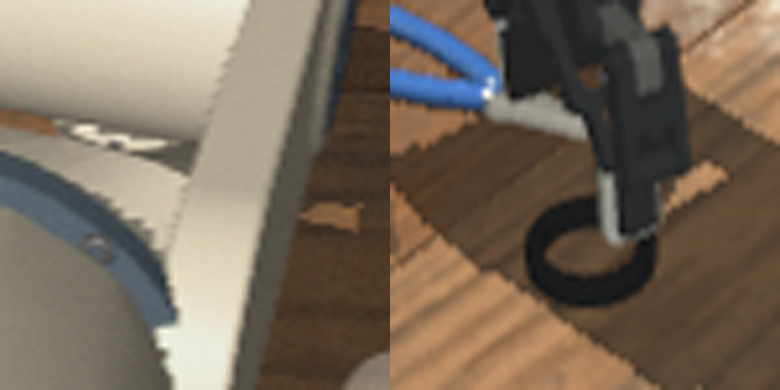

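Request:
move_arm(increments=[{"tx": -0.15,"ty": 0.2,"tz": 1.5,"rx": 0,"ry": 0,"rz": 0,"gripper": 1},{"tx": 0,"ty": 0,"tz": 1.5,"rx": 0,"ry": 0,"rz": 0,"gripper": 1},{"tx": 0,"ty": 0,"tz": 0.8,"rx": 0,"ry": 0,"rz": 0,"gripper": 1},{"tx": 0,"ty": 0,"tz": 0,"rx": 0,"ry": 0,"rz": 0,"gripper": -1},{"tx": 0,"ty": 0,"tz": 0,"rx": 0,"ry": 0,"rz": 0,"gripper": -1},{"tx": 0,"ty": 0,"tz": 0,"rx": 0,"ry": 0,"rz": 0,"gripper": -1},{"tx": 0,"ty": 0,"tz": 0,"rx": 0,"ry": 0,"rz": 0,"gripper": -1},{"tx": 0,"ty": 0,"tz": 0,"rx": 0,"ry": 0,"rz": 0,"gripper": -1}])

```text
clock: 5.1
eef_pos: [555.1, -90.4, 3.8]
tcp_rot: [3.141, -0.0, 1.19]
contact_force: [-0.3, 1.2, 4.4]
opening: 0.586
```

```bash
python3 -c "
from h import *
go(555,-347.5,120)"
```

```text
t 5.1 pos [555.1 -90.4   3.8] rot [ 3.141 -0.     1.19 ] open 0.586 F [-0.3  1.2  4.4]
  shift cm [-23.87   9.56 -11.62] turn deg [ 0. -0. -0.]
```

Request:
move_arm(increments=[{"tx": 0,"ty": 0,"tz": 0,"rx": 0,"ry": 0,"rz": 0,"gripper": -1},{"tx": 0,"ty": 0,"tz": -2,"rx": 0,"ry": 0,"rz": 0,"gripper": -1},{"tx": 0,"ty": 0,"tz": -4,"rx": 0,"ry": 0,"rz": 0,"gripper": -1},{"tx": 0,"ty": 0,"tz": -4,"rx": 0,"ry": 0,"rz": 0,"gripper": -1},{"tx": 0,"ty": 0,"tz": -1.6,"rx": 0,"ry": 0,"rz": 0,"gripper": -1},{"tx": 0,"ty": 0,"tz": 0,"rx": 0,"ry": 0,"rz": 0,"gripper": -1}])

```text
clock: 5.7
eef_pos: [556.7, -90.7, 122.0]
tcp_rot: [3.136, -0.001, 1.19]
contact_force: [-0.4, 0.1, -1.2]
opening: 0.587
```

Run:
```python
from h import *
go(555,-347.5,120)
for x in r.place_of("spacer_center","scene")[:0]: pass
b=r.grab_frame("scene")[0]
s=r.sense(); e=s["eef_pos"]; u,v=map(int,proj("scene",e)); print(u,v)
for x in r.place_of("spacer_center","scene")[:2]: print(round(x["confidence"],2),x["location"],[np.round(atz("scene",*x["location"],e[2]+k),1) for k in(0,7)])
b=b[max(0,v-60):v+30,u-50:u+50]
cv2.imwrite("pics/s3.png",cv2.resize(b,None,fx=6,fy=6,interpolation=cv2.INTER_CUBIC)[:,:,::-1])
```

```text
t 5.7 pos [556.7 -90.7 122. ] rot [ 3.136e+00 -1.000e-03  1.190e+00] open 0.587 F [-0.4  0.1 -1.2]
  shift cm [-23.91   9.39   0.23] turn deg [ 0.3 -0.1 -0. ]
230 164
0.71 [163.0, 227.6] [array([561.9, -91. , 119. ]), array([555.5, -84.9, 126. ])]
0.67 [268.3, 207.8] [array([411.2, 110.3, 119. ]), array([406.9, 113.7, 126. ])]
```

View pics/s3.png

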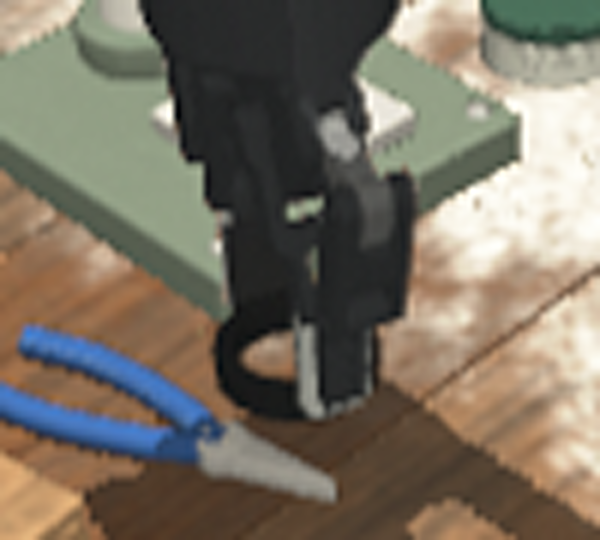

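The spacer is held, and its outline spans columns 216–243, centred on the projected TCP at column 230. Next I'll compute its height relative to the TCP and the grip offset.

Run:
```python
from h import *
e=np.array(r.sense()["eef_pos"]); a=np.linspace(0,2*np.pi,100)
for h0 in(-4,-2,0,3,6):
  P=np.array([proj("scene",e+[26.5*np.cos(t)+dx,26.5*np.sin(t),z]) for t in a for z in(h0,h0+14) for dx in(0,)])
  print(h0,P.min(0).round(1),P.max(0).round(1))
x=r.cut_out("spacer","scene")[0]; print(x["confidence"],x["bbox"])
```

```text
-4 [216.1 152.6] [244.3 175.7]
-2 [216.  151.7] [244.3 174.9]
0 [215.9 150.9] [244.2 174.1]
3 [215.8 149.7] [244.2 172.8]
6 [215.6 148.4] [244.1 171.6]
0.75 [216.6, 151.3, 231.6, 175.8]
```

Request:
move_arm(increments=[{"tx": -2.98,"ty": 1.18,"tz": 0,"rx": 0,"ry": 0,"rz": 0,"gripper": -1},{"tx": -2.98,"ty": 1.18,"tz": 0,"rx": 0,"ry": 0,"rz": 0,"gripper": -1},{"tx": -2.98,"ty": 1.18,"tz": 0,"rx": 0,"ry": 0,"rz": 0,"gripper": -1},{"tx": -2.98,"ty": 1.18,"tz": 0,"rx": 0,"ry": 0,"rz": 0,"gripper": -1},{"tx": -2.98,"ty": 1.18,"tz": 0,"rx": 0,"ry": 0,"rz": 0,"gripper": -1},{"tx": -2.98,"ty": 1.18,"tz": 0,"rx": 0,"ry": 0,"rz": 0,"gripper": -1},{"tx": -2.98,"ty": 1.18,"tz": 0,"rx": 0,"ry": 0,"rz": 0,"gripper": -1},{"tx": -2.98,"ty": 1.18,"tz": 0,"rx": 0,"ry": 0,"rz": 0,"gripper": -1},{"tx": 0,"ty": 0,"tz": 2,"rx": 0,"ry": 0,"rz": 0,"gripper": -1},{"tx": 0,"ty": 0,"tz": 1.8,"rx": 0,"ry": 0,"rz": 0,"gripper": -1},{"tx": 0,"ty": 0,"tz": 0,"rx": 0,"ry": 0,"rz": 0,"gripper": -1},{"tx": 0,"ty": 0,"tz": 0,"rx": 0,"ry": 0,"rz": 0,"gripper": -1}])

```text
clock: 7.1
eef_pos: [553.1, -346.2, 80.0]
tcp_rot: [-3.139, -0.0, 1.19]
contact_force: [-0.2, -0.1, 0.0]
opening: 0.589
```

Run:
```python
from h import *
go(555,-347.5,60)
a=r.grab_frame("top")[0][130:210,290:370]; b=r.grab_frame("scene")[0][85:165,265:345]
f=lambda x:cv2.resize(x,(400,400),interpolation=cv2.INTER_CUBIC)
cv2.imwrite("pics/s4.png",np.hstack([f(a),f(b)])[:,:,::-1])
```

```text
t 7.1 pos [ 553.1 -346.2   80. ] rot [-3.139 -0.     1.19 ] open 0.589 F [-0.2 -0.1  0. ]
  shift cm [-0.05  0.23  2.  ] turn deg [-0.2 -0.   0. ]
```

View pics/s4.png

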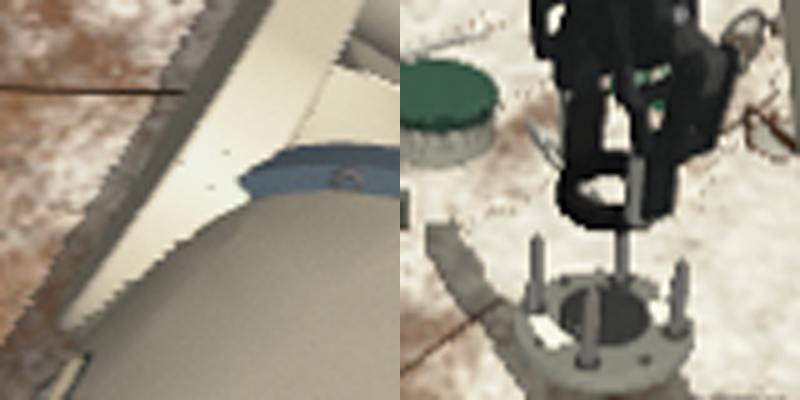

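The top view is blocked by the arm. The scene view shows the ring hanging straight above the seat and clear of the post tops. I'll lower it between the posts.

Request:
move_arm(increments=[{"tx": -0.05,"ty": 0.15,"tz": 1,"rx": 0,"ry": 0,"rz": 0,"gripper": -1},{"tx": 0,"ty": 0,"tz": 1,"rx": 0,"ry": 0,"rz": 0,"gripper": -1},{"tx": 0,"ty": 0,"tz": 0.7,"rx": 0,"ry": 0,"rz": 0,"gripper": -1},{"tx": 0,"ty": 0,"tz": 0.7,"rx": 0,"ry": 0,"rz": 0,"gripper": -1},{"tx": 0,"ty": 0,"tz": 0,"rx": 0,"ry": 0,"rz": 0,"gripper": -1}])

```text
clock: 7.7
eef_pos: [554.2, -347.2, 45.8]
tcp_rot: [-3.139, -0.0, 1.19]
contact_force: [0.6, 0.2, -0.5]
opening: 0.586
```

```bash
python3 -c "
from h import *
go(555,-347.5,20.5)"
```

```text
t 7.7 pos [ 554.2 -347.2   45.8] rot [-3.139 -0.     1.19 ] open 0.586 F [ 0.6  0.2 -0.5]
  shift cm [0.   0.09 2.53] turn deg [-0.1 -0.   0. ]
```

No contact: the ring is inside the posts.

Request:
move_arm(increments=[{"tx": 0,"ty": 0,"tz": 0.8,"rx": 0,"ry": 0,"rz": 0,"gripper": -1},{"tx": 0,"ty": 0,"tz": 0.8,"rx": 0,"ry": 0,"rz": 0,"gripper": -1},{"tx": 0,"ty": 0,"tz": 0.6,"rx": 0,"ry": 0,"rz": 0,"gripper": -1},{"tx": 0,"ty": 0,"tz": 0.2,"rx": 0,"ry": 0,"rz": 0,"gripper": -1},{"tx": 0,"ty": 0,"tz": 0,"rx": 0,"ry": 0,"rz": 0,"gripper": -1}])

```text
clock: 8.2
eef_pos: [554.7, -347.6, 22.8]
tcp_rot: [-3.141, -0.0, 1.19]
contact_force: [-0.4, -0.0, -0.8]
opening: 0.588
```

```bash
python3 -c "
from h import *
go(555,-347.5,20)"
```

```text
t 8.2 pos [ 554.7 -347.6   22.8] rot [-3.141 -0.     1.19 ] open 0.588 F [-0.4 -0.  -0.8]
  shift cm [0.02 0.02 0.28] turn deg [-0. -0. -0.]
```

Request:
move_arm(increments=[{"tx": 0,"ty": 0,"tz": 0.15,"rx": 0,"ry": 0,"rz": 0,"gripper": -1},{"tx": 0,"ty": 0,"tz": 0.1,"rx": 0,"ry": 0,"rz": 0,"gripper": -1},{"tx": 0,"ty": 0,"tz": 0,"rx": 0,"ry": 0,"rz": 0,"gripper": -1},{"tx": 0,"ty": 0,"tz": 0,"rx": 0,"ry": 0,"rz": 0,"gripper": -1}])

```text
clock: 8.6
eef_pos: [555.1, -347.8, 20.9]
tcp_rot: [3.141, 0.0, 1.19]
contact_force: [0.2, -1.0, -1.0]
opening: 0.591
```

Request:
move_arm(increments=[{"tx": 0,"ty": 0,"tz": 0.1,"rx": 0,"ry": 0,"rz": 0,"gripper": -1},{"tx": 0,"ty": 0,"tz": 0,"rx": 0,"ry": 0,"rz": 0,"gripper": 1},{"tx": 0,"ty": 0,"tz": 0,"rx": 0,"ry": 0,"rz": 0,"gripper": 1},{"tx": 0,"ty": 0,"tz": 0,"rx": 0,"ry": 0,"rz": 0,"gripper": 1},{"tx": 0,"ty": 0,"tz": 0,"rx": 0,"ry": 0,"rz": 0,"gripper": 1},{"tx": 0,"ty": 0,"tz": -2,"rx": 0,"ry": 0,"rz": 0,"gripper": 1},{"tx": 0,"ty": 0,"tz": -4,"rx": 0,"ry": 0,"rz": 0,"gripper": 1},{"tx": 0,"ty": 0,"tz": -4,"rx": 0,"ry": 0,"rz": 0,"gripper": 1},{"tx": 2.0,"ty": -2.5,"tz": 0,"rx": 0,"ry": 0,"rz": 0,"gripper": 1},{"tx": 2.9,"ty": -3.7,"tz": 0,"rx": 0,"ry": 0,"rz": 0,"gripper": 1},{"tx": 2.9,"ty": -3.7,"tz": 0,"rx": 0,"ry": 0,"rz": 0,"gripper": 1},{"tx": 2.9,"ty": -3.7,"tz": 0,"rx": 0,"ry": 0,"rz": 0,"gripper": 1}])

```text
clock: 9.8
eef_pos: [467.4, -196.6, 119.9]
tcp_rot: [3.141, -0.0, 1.189]
contact_force: [0.6, 1.2, -0.9]
opening: 1.0
```

Run:
```python
from h import *
go(460.5,-183.5,60)
a=r.grab_frame("top")[0][130:210,290:370]; b=r.grab_frame("scene")[0][105:180,265:340]
f=lambda x:cv2.resize(x,(400,400),interpolation=cv2.INTER_CUBIC)
cv2.imwrite("pics/s5.png",np.hstack([f(a),f(b)])[:,:,::-1])
for c in("top","scene"):
  for x in r.place_of("spacer_center",c)[:2]: print(c,round(x["confidence"],2),np.round(atz(c,*x["location"],23),1))
```

```text
t 9.8 pos [ 467.4 -196.6  119.9] rot [ 3.141 -0.     1.189] open 1.0 F [ 0.6  1.2 -0.9]
  shift cm [ 0.96 -1.13  5.99] turn deg [ 0. -0. -0.]
scene 0.42 [ 558.6 -354.3   23. ]
```

View pics/s5.png

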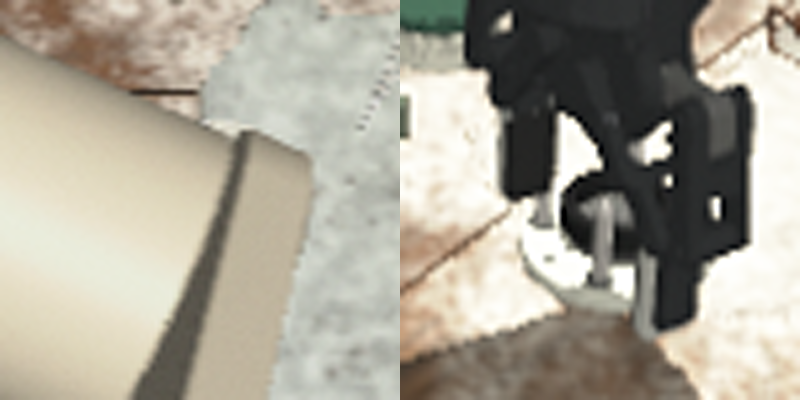

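The spacer sits between the posts, dark ring around (610,215) in the right-hand crop. Next is the lens.

Request:
move_arm(increments=[{"tx": 0.95,"ty": -1.13,"tz": 3,"rx": 0,"ry": 0,"rz": 0,"gripper": 0.5},{"tx": 0,"ty": 0,"tz": 3,"rx": 0,"ry": 0,"rz": 0,"gripper": 0.5},{"tx": 0,"ty": 0,"tz": 3,"rx": 0,"ry": 0,"rz": 0,"gripper": 0.5},{"tx": 0,"ty": 0,"tz": 1.5,"rx": 0,"ry": 0,"rz": 0,"gripper": 0.5},{"tx": 0,"ty": 0,"tz": 0.3,"rx": 0,"ry": 0,"rz": 0,"gripper": 0.5},{"tx": 0,"ty": 0,"tz": 0,"rx": 0,"ry": 0,"rz": 0,"gripper": 0.5},{"tx": 0,"ty": 0,"tz": 0,"rx": 0,"ry": 0,"rz": 0,"gripper": 0.5}])

```text
clock: 10.7
eef_pos: [462.6, -185.6, 12.5]
tcp_rot: [3.14, 0.0, 1.19]
contact_force: [0.4, -0.6, -0.0]
opening: 0.749
```

Run:
```python
from h import *
go(460.5,-183.5,2)
b=r.grab_frame("scene")[0][165:240,255:345]
cv2.imwrite("pics/s6.png",cv2.resize(b,None,fx=6,fy=6,interpolation=cv2.INTER_CUBIC)[:,:,::-1])
```

```text
t 10.7 pos [ 462.6 -185.6   12.5] rot [3.14 0.   1.19] open 0.749 F [ 0.4 -0.6 -0. ]
  shift cm [ 0.11 -0.27  1.05] turn deg [ 0.1  0.  -0. ]
```

View pics/s6.png

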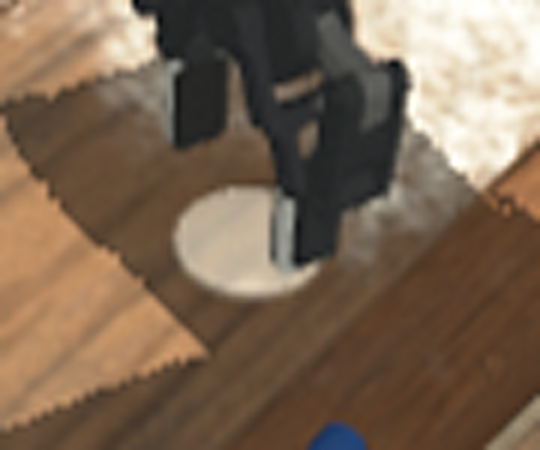

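The lens centre is near (297,205) and the midpoint of the fingertips is in the same column and above it, so they are aligned. I'll go down feeling for the bench.

Request:
move_arm(increments=[{"tx": 0.1,"ty": -0.25,"tz": 0.5,"rx": 0,"ry": 0,"rz": 0,"gripper": 0.5},{"tx": 0,"ty": 0,"tz": 0.5,"rx": 0,"ry": 0,"rz": 0,"gripper": 0.5},{"tx": 0,"ty": 0,"tz": 0.1,"rx": 0,"ry": 0,"rz": 0,"gripper": 0.5},{"tx": 0,"ty": 0,"tz": 0,"rx": 0,"ry": 0,"rz": 0,"gripper": 0.5},{"tx": 0,"ty": 0,"tz": 0,"rx": 0,"ry": 0,"rz": 0,"gripper": 0.5}])

```text
clock: 11.25
eef_pos: [459.7, -183.0, 0.8]
tcp_rot: [-3.142, -0.0, 1.19]
contact_force: [0.1, -0.5, 0.5]
opening: 0.753
```

```bash
python3 -c "
from h import *
go(460.5,-183.5,-2)"
```

```text
t 11.25 pos [ 459.7 -183.     0.8] rot [-3.142 -0.     1.19 ] open 0.753 F [ 0.1 -0.5  0.5]
  shift cm [-0.02  0.1   0.28] turn deg [-0. -0. -0.]
```

Request:
move_arm(increments=[{"tx": 0,"ty": 0.05,"tz": 0.2,"rx": 0,"ry": 0,"rz": 0,"gripper": 0.5},{"tx": 0,"ty": 0,"tz": 0,"rx": 0,"ry": 0,"rz": 0,"gripper": 0.5},{"tx": 0,"ty": 0,"tz": 0,"rx": 0,"ry": 0,"rz": 0,"gripper": 0.5}])

```text
clock: 11.55
eef_pos: [460.1, -183.2, -1.2]
tcp_rot: [-3.141, 0.0, 1.19]
contact_force: [-0.1, -0.1, -0.4]
opening: 0.75
```

Request:
move_arm(increments=[{"tx": 0,"ty": 0,"tz": 0.2,"rx": 0,"ry": 0,"rz": 0,"gripper": 0.5},{"tx": 0,"ty": 0,"tz": 0,"rx": 0,"ry": 0,"rz": 0,"gripper": 0.5},{"tx": 0,"ty": 0,"tz": 0,"rx": 0,"ry": 0,"rz": 0,"gripper": 0.5}])

```text
clock: 11.85
eef_pos: [460.0, -183.2, -3.3]
tcp_rot: [-3.141, -0.0, 1.19]
contact_force: [0.5, -0.8, -0.0]
opening: 0.751
```

Request:
move_arm(increments=[{"tx": 0,"ty": 0.03,"tz": -0.3,"rx": 0,"ry": 0,"rz": 0,"gripper": 0.5},{"tx": 0,"ty": 0,"tz": 0,"rx": 0,"ry": 0,"rz": 0,"gripper": 0.26},{"tx": 0,"ty": 0,"tz": 0,"rx": 0,"ry": 0,"rz": 0,"gripper": 0.26},{"tx": 0,"ty": 0,"tz": 0,"rx": 0,"ry": 0,"rz": 0,"gripper": 0.26}])

```text
clock: 12.25
eef_pos: [460.4, -183.3, -0.1]
tcp_rot: [3.141, 0.0, 1.19]
contact_force: [-0.5, -0.2, -0.8]
opening: 0.636
```

Request:
move_arm(increments=[{"tx": 0,"ty": 0,"tz": 0.15,"rx": 0,"ry": 0,"rz": 0,"gripper": 0.26},{"tx": 0,"ty": 0,"tz": 0,"rx": 0,"ry": 0,"rz": 0,"gripper": 0.26},{"tx": 0,"ty": 0,"tz": 0,"rx": 0,"ry": 0,"rz": 0,"gripper": 0.26}])

```text
clock: 12.55
eef_pos: [460.3, -183.3, -1.8]
tcp_rot: [-3.141, 0.0, 1.19]
contact_force: [-0.0, -0.2, 0.1]
opening: 0.628
```

Request:
move_arm(increments=[{"tx": 0,"ty": 0,"tz": 0.15,"rx": 0,"ry": 0,"rz": 0,"gripper": 0.26},{"tx": 0,"ty": 0,"tz": 0,"rx": 0,"ry": 0,"rz": 0,"gripper": 0.26},{"tx": 0,"ty": 0,"tz": 0,"rx": 0,"ry": 0,"rz": 0,"gripper": 0.26}])

```text
clock: 12.85
eef_pos: [460.3, -183.2, -3.3]
tcp_rot: [-3.141, 0.0, 1.19]
contact_force: [-1.0, 0.1, 1.1]
opening: 0.629
```

Request:
move_arm(increments=[{"tx": 0,"ty": 0,"tz": 0.15,"rx": 0,"ry": 0,"rz": 0,"gripper": 0.26},{"tx": 0,"ty": 0,"tz": 0,"rx": 0,"ry": 0,"rz": 0,"gripper": 0.26},{"tx": 0,"ty": 0,"tz": 0,"rx": 0,"ry": 0,"rz": 0,"gripper": 0.26}])

```text
clock: 13.15
eef_pos: [460.4, -183.3, -3.8]
tcp_rot: [3.141, 0.0, 1.19]
contact_force: [-3.3, 2.0, 16.4]
opening: 0.629
```

Contact with the bench at TCP z ≈ -3.4. I'll back off about 2 mm and close gently.

Request:
move_arm(increments=[{"tx": 0,"ty": 0,"tz": -0.3,"rx": 0,"ry": 0,"rz": 0,"gripper": 0.26},{"tx": 0,"ty": 0,"tz": 0,"rx": 0,"ry": 0,"rz": 0,"gripper": 0.26},{"tx": 0,"ty": 0,"tz": 0,"rx": 0,"ry": 0,"rz": 0,"gripper": -1},{"tx": 0,"ty": 0,"tz": 0,"rx": 0,"ry": 0,"rz": 0,"gripper": -1},{"tx": 0,"ty": 0,"tz": 0,"rx": 0,"ry": 0,"rz": 0,"gripper": -1},{"tx": 0,"ty": 0,"tz": 0,"rx": 0,"ry": 0,"rz": 0,"gripper": -1}], squeeze=40)

```text
clock: 13.75
eef_pos: [460.6, -183.4, -1.2]
tcp_rot: [3.141, 0.0, 1.19]
contact_force: [-1.9, 0.4, 12.2]
opening: 0.597
```

Request:
move_arm(increments=[{"tx": 0,"ty": 0,"tz": -0.5,"rx": 0,"ry": 0,"rz": 0,"gripper": -1},{"tx": 0,"ty": 0,"tz": -1,"rx": 0,"ry": 0,"rz": 0,"gripper": -1},{"tx": 0,"ty": 0,"tz": 0,"rx": 0,"ry": 0,"rz": 0,"gripper": -1},{"tx": 0,"ty": 0,"tz": 0,"rx": 0,"ry": 0,"rz": 0,"gripper": -1}])

```text
clock: 14.15
eef_pos: [460.6, -183.4, 13.6]
tcp_rot: [3.141, 0.0, 1.19]
contact_force: [0.5, 0.0, -0.8]
opening: 0.594
```

Run:
```python
from h import *
go(555,-347.8,120)
b=r.grab_frame("scene")[0][165:240,255:345]
cv2.imwrite("pics/s7.png",cv2.resize(b,None,fx=6,fy=6,interpolation=cv2.INTER_CUBIC)[:,:,::-1])
e=np.array(r.sense()["eef_pos"]); a=np.linspace(0,2*np.pi,100)
for h0 in(0,3):
  P=np.array([proj("scene",e+[26.5*np.cos(t),26.5*np.sin(t),z]) for t in a for z in(h0,h0+7)])
  print(h0,(P.min(0)-[255,165])*6,(P.max(0)-[255,165])*6)
```

```text
t 14.15 pos [ 460.6 -183.4   13.6] rot [3.141 0.    1.19 ] open 0.594 F [ 0.5  0.  -0.8]
  shift cm [-11.75  14.88 -10.63] turn deg [ 0.  0. -0.]
0 [172.47904115 147.75531637] [326.64194634 267.35898068]
3 [172.69831381 141.44409953] [327.20947535 261.07002463]
```

View pics/s7.png

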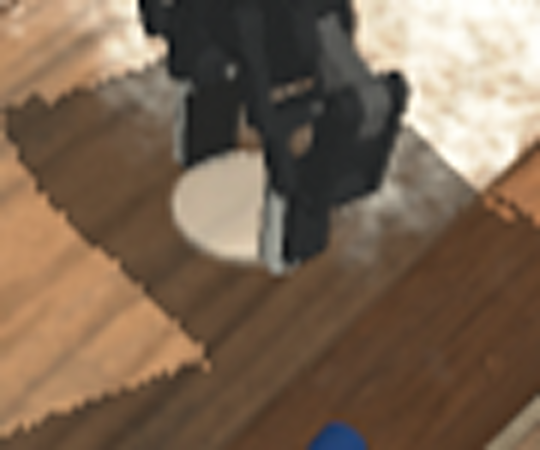

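The lens is held level and centred: its left edge is at crop column 172 and its bottom at row 265, matching the prediction. I'll lift it and carry it to the holder.

Request:
move_arm(increments=[{"tx": 0,"ty": 0,"tz": -2,"rx": 0,"ry": 0,"rz": 0,"gripper": -1},{"tx": 0,"ty": 0,"tz": -3,"rx": 0,"ry": 0,"rz": 0,"gripper": -1},{"tx": 0,"ty": 0,"tz": -3,"rx": 0,"ry": 0,"rz": 0,"gripper": -1},{"tx": -1.5,"ty": 1.9,"tz": -1,"rx": 0,"ry": 0,"rz": 0,"gripper": -1},{"tx": -2.25,"ty": 2.85,"tz": 0,"rx": 0,"ry": 0,"rz": 0,"gripper": -1},{"tx": -2.25,"ty": 2.85,"tz": 0,"rx": 0,"ry": 0,"rz": 0,"gripper": -1},{"tx": -2.25,"ty": 2.85,"tz": 0,"rx": 0,"ry": 0,"rz": 0,"gripper": -1},{"tx": -2,"ty": 2.5,"tz": 0,"rx": 0,"ry": 0,"rz": 0,"gripper": -1},{"tx": -1.5,"ty": 1.93,"tz": 0,"rx": 0,"ry": 0,"rz": 0,"gripper": -1},{"tx": 0,"ty": 0,"tz": 0,"rx": 0,"ry": 0,"rz": 0,"gripper": -1},{"tx": 0,"ty": 0,"tz": 0,"rx": 0,"ry": 0,"rz": 0,"gripper": -1}])

```text
clock: 15.3
eef_pos: [554.2, -347.5, 102.4]
tcp_rot: [-3.14, -0.0, 1.189]
contact_force: [-0.6, 0.2, 0.2]
opening: 0.592
```

```bash
python3 -c "
from h import *
go(555,-347.8,60)"
```

```text
t 15.3 pos [ 554.2 -347.5  102.4] rot [-3.14  -0.     1.189] open 0.592 F [-0.6  0.2  0.2]
  shift cm [-0.    0.09  4.24] turn deg [-0.1 -0.  -0. ]
```

Request:
move_arm(increments=[{"tx": 0,"ty": 0,"tz": 1.5,"rx": 0,"ry": 0,"rz": 0,"gripper": -1},{"tx": 0,"ty": 0,"tz": 1.5,"rx": 0,"ry": 0,"rz": 0,"gripper": -1},{"tx": 0,"ty": 0,"tz": 1.2,"rx": 0,"ry": 0,"rz": 0,"gripper": -1},{"tx": 0,"ty": 0,"tz": 0.8,"rx": 0,"ry": 0,"rz": 0,"gripper": -1},{"tx": 0,"ty": 0,"tz": 0.8,"rx": 0,"ry": 0,"rz": 0,"gripper": -1},{"tx": 0,"ty": 0,"tz": 0.6,"rx": 0,"ry": 0,"rz": 0,"gripper": -1},{"tx": 0,"ty": 0,"tz": 0.6,"rx": 0,"ry": 0,"rz": 0,"gripper": -1},{"tx": 0,"ty": 0,"tz": 0,"rx": 0,"ry": 0,"rz": 0,"gripper": -1},{"tx": 0,"ty": 0,"tz": 0,"rx": 0,"ry": 0,"rz": 0,"gripper": -1},{"tx": 0,"ty": 0,"tz": 0,"rx": 0,"ry": 0,"rz": 0,"gripper": -1}])

```text
clock: 16.3
eef_pos: [555.1, -347.9, 33.8]
tcp_rot: [3.141, 0.0, 1.19]
contact_force: [0.2, 0.2, 0.6]
opening: 0.591
```

```bash
python3 -c "
from h import *
go(555,-347.8,29.5)"
```

```text
t 16.3 pos [ 555.1 -347.9   33.8] rot [3.141 0.    1.19 ] open 0.591 F [0.2 0.2 0.6]
  shift cm [ 0.   -0.01  0.43] turn deg [ 0.  0. -0.]
```

Request:
move_arm(increments=[{"tx": 0,"ty": 0,"tz": 0.2,"rx": 0,"ry": 0,"rz": 0,"gripper": -1},{"tx": 0,"ty": 0,"tz": 0.2,"rx": 0,"ry": 0,"rz": 0,"gripper": -1},{"tx": 0,"ty": 0,"tz": 0,"rx": 0,"ry": 0,"rz": 0,"gripper": -1},{"tx": 0,"ty": 0,"tz": 0,"rx": 0,"ry": 0,"rz": 0,"gripper": -1}])

```text
clock: 16.7
eef_pos: [554.8, -347.6, 29.3]
tcp_rot: [-3.141, -0.0, 1.19]
contact_force: [0.0, -0.0, -0.5]
opening: 0.596
```

Request:
move_arm(increments=[{"tx": 0,"ty": 0,"tz": 0.1,"rx": 0,"ry": 0,"rz": 0,"gripper": -1},{"tx": 0,"ty": 0,"tz": 0,"rx": 0,"ry": 0,"rz": 0,"gripper": -1},{"tx": 0,"ty": 0,"tz": 0,"rx": 0,"ry": 0,"rz": 0,"gripper": -1}])

```text
clock: 17.0
eef_pos: [554.9, -347.7, 29.0]
tcp_rot: [3.141, 0.0, 1.19]
contact_force: [-1.5, 1.0, 5.5]
opening: 0.592
```

The lens touches the spacer (5.5 N). I'll release it, lift, and head for the retainer.

Request:
move_arm(increments=[{"tx": 0,"ty": 0,"tz": 0,"rx": 0,"ry": 0,"rz": 0,"gripper": 0.3},{"tx": 0,"ty": 0,"tz": 0,"rx": 0,"ry": 0,"rz": 0,"gripper": 1},{"tx": 0,"ty": 0,"tz": 0,"rx": 0,"ry": 0,"rz": 0,"gripper": 1},{"tx": 0,"ty": 0,"tz": 0,"rx": 0,"ry": 0,"rz": 0,"gripper": 1},{"tx": 0,"ty": 0,"tz": 0,"rx": 0,"ry": 0,"rz": 0,"gripper": 1},{"tx": 0,"ty": 0,"tz": -2,"rx": 0,"ry": 0,"rz": 0,"gripper": 1},{"tx": 0,"ty": 0,"tz": -4,"rx": 0,"ry": 0,"rz": 0,"gripper": 1},{"tx": 0,"ty": 0,"tz": -4,"rx": 0,"ry": 0,"rz": 0,"gripper": 1},{"tx": 3.8,"ty": -2.3,"tz": 0,"rx": 0,"ry": 0,"rz": 0,"gripper": 1},{"tx": 3.8,"ty": -2.3,"tz": 0,"rx": 0,"ry": 0,"rz": 0,"gripper": 1},{"tx": 3.8,"ty": -2.3,"tz": 0,"rx": 0,"ry": 0,"rz": 0,"gripper": 1},{"tx": 3.8,"ty": -2.3,"tz": 0,"rx": 0,"ry": 0,"rz": 0,"gripper": 1}])

```text
clock: 18.2
eef_pos: [525.4, -170.9, 128.5]
tcp_rot: [3.141, -0.0, 1.189]
contact_force: [0.7, 0.1, 0.0]
opening: 1.003
```

Request:
move_arm(increments=[{"tx": 3.8,"ty": -2.3,"tz": 0,"rx": 0,"ry": 0,"rz": 0,"gripper": 1},{"tx": 3.8,"ty": -2.3,"tz": 0,"rx": 0,"ry": 0,"rz": 0,"gripper": 1},{"tx": 3.8,"ty": -2.3,"tz": 0,"rx": 0,"ry": 0,"rz": 0,"gripper": 1},{"tx": 3.8,"ty": -2.3,"tz": 0,"rx": 0,"ry": 0,"rz": 0,"gripper": 1},{"tx": 3.8,"ty": -2.3,"tz": 0,"rx": 0,"ry": 0,"rz": 0,"gripper": 1},{"tx": 0,"ty": 0,"tz": 0,"rx": 0,"ry": 0,"rz": 0,"gripper": 1}])

```text
clock: 18.8
eef_pos: [488.7, 50.8, 128.4]
tcp_rot: [-3.141, -0.001, 1.194]
contact_force: [-0.2, -0.7, 1.5]
opening: 1.001
```

Run:
```python
from h import *
go(488.5,47.3,60)
a=r.grab_frame("top")[0][130:210,290:370]; b=r.grab_frame("scene")[0][110:170,275:335]
f=lambda x:cv2.resize(x,(400,400),interpolation=cv2.INTER_CUBIC)
cv2.imwrite("pics/s8.png",np.hstack([f(a),f(b)])[:,:,::-1])
for c in("top","scene"):
  for q,z in(("spacer_center",23),("lens_center",33.5)):
    for x in r.place_of(q,c)[:1]: print(c,q,round(x["confidence"],2),np.round(atz(c,*x["location"],z),1))
```

```text
t 18.8 pos [488.7  50.8 128.4] rot [-3.141e+00 -1.000e-03  1.194e+00] open 1.001 F [-0.2 -0.7  1.5]
  shift cm [-0.34  0.12  6.84] turn deg [-0.  -0.   0.2]
top spacer_center 0.47 [ 561.3 -353.3   23. ]
top lens_center 0.67 [ 549.3 -350.6   33.5]
scene spacer_center 0.61 [ 562.7 -354.7   23. ]
scene lens_center 0.47 [ 563.5 -355.2   33.5]
```

View pics/s8.png

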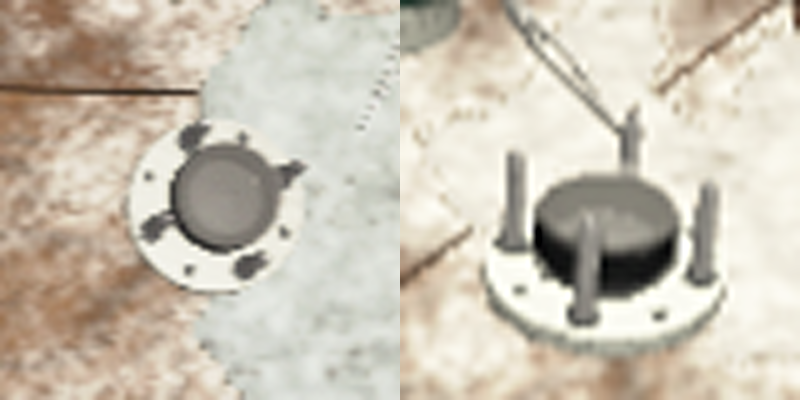

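The lens lies flat on the spacer between the posts, with its grey top near (605,210) in the right-hand crop. Now the retainer.

Request:
move_arm(increments=[{"tx": -0.34,"ty": 0.1,"tz": 3,"rx": 0,"ry": 0,"rz": 0,"gripper": 0.5},{"tx": 0,"ty": 0,"tz": 3,"rx": 0,"ry": 0,"rz": 0,"gripper": 0.5},{"tx": 0,"ty": 0,"tz": 3,"rx": 0,"ry": 0,"rz": 0,"gripper": 0.5},{"tx": 0,"ty": 0,"tz": 1.8,"rx": 0,"ry": 0,"rz": 0,"gripper": 0.5},{"tx": 0,"ty": 0,"tz": 0,"rx": 0,"ry": 0,"rz": 0,"gripper": 0.5},{"tx": 0,"ty": 0,"tz": 0,"rx": 0,"ry": 0,"rz": 0,"gripper": 0.5},{"tx": 0,"ty": 0,"tz": 0,"rx": 0,"ry": 0,"rz": 0,"gripper": 0.5}])

```text
clock: 19.8
eef_pos: [490.4, 42.9, 21.3]
tcp_rot: [3.14, -0.001, 1.189]
contact_force: [0.4, 0.7, -0.1]
opening: 0.751
```

```bash
python3 -c "
from h import *
go(488.5,47.3,0)"
```

```text
t 19.8 pos [490.4  42.9  21.3] rot [ 3.140e+00 -1.000e-03  1.189e+00] open 0.751 F [ 0.4  0.7 -0.1]
  shift cm [ 0.34 -0.34  2.13] turn deg [ 0.1 -0.  -0. ]
```

Request:
move_arm(increments=[{"tx": 0.34,"ty": -0.3,"tz": 1,"rx": 0,"ry": 0,"rz": 0,"gripper": 0.5},{"tx": 0,"ty": 0,"tz": 0,"rx": 0,"ry": 0,"rz": 0,"gripper": 0.5},{"tx": 0,"ty": 0,"tz": 0,"rx": 0,"ry": 0,"rz": 0,"gripper": 0.5},{"tx": 0,"ty": 0,"tz": 0,"rx": 0,"ry": 0,"rz": 0,"gripper": 0.5}])

```text
clock: 20.2
eef_pos: [488.0, 47.6, 10.4]
tcp_rot: [3.141, -0.0, 1.19]
contact_force: [-0.1, 1.0, -0.0]
opening: 0.751
```

Run:
```python
from h import *
go(488.5,47.3,-0.5)
b=r.grab_frame("scene")[0][225:300,160:260]
cv2.imwrite("pics/s9.png",cv2.resize(b,None,fx=6,fy=6,interpolation=cv2.INTER_CUBIC)[:,:,::-1])
```

```text
t 20.2 pos [488.   47.6  10.4] rot [ 3.141 -0.     1.19 ] open 0.751 F [-0.1  1.  -0. ]
  shift cm [-0.01  0.06  1.09] turn deg [ 0. -0.  0.]
```

View pics/s9.png

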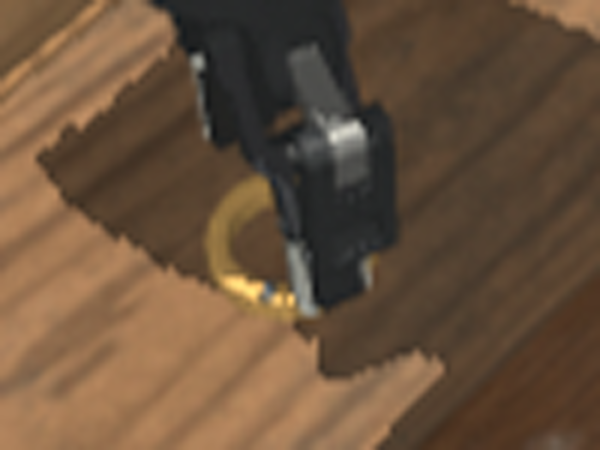

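The brass ring spans crop columns 205–375, with the fingers straddling it. I'll go down and close.

Request:
move_arm(increments=[{"tx": 0,"ty": 0.05,"tz": 0.6,"rx": 0,"ry": 0,"rz": 0,"gripper": 0.5},{"tx": 0,"ty": 0,"tz": 0.45,"rx": 0,"ry": 0,"rz": 0,"gripper": 0.5},{"tx": 0,"ty": 0,"tz": 0,"rx": 0,"ry": 0,"rz": 0,"gripper": 0.5},{"tx": 0,"ty": 0,"tz": 0,"rx": 0,"ry": 0,"rz": 0,"gripper": -1},{"tx": 0,"ty": 0,"tz": 0,"rx": 0,"ry": 0,"rz": 0,"gripper": -1},{"tx": 0,"ty": 0,"tz": 0,"rx": 0,"ry": 0,"rz": 0,"gripper": -1},{"tx": 0,"ty": 0,"tz": 0,"rx": 0,"ry": 0,"rz": 0,"gripper": -1},{"tx": 0,"ty": 0,"tz": 0,"rx": 0,"ry": 0,"rz": 0,"gripper": -1}])

```text
clock: 21.05
eef_pos: [488.1, 47.3, 0.1]
tcp_rot: [-3.141, 0.0, 1.19]
contact_force: [-2.1, -0.1, 4.9]
opening: 0.598
```

Request:
move_arm(increments=[{"tx": 0,"ty": 0,"tz": -1,"rx": 0,"ry": 0,"rz": 0,"gripper": -1},{"tx": 0,"ty": 0,"tz": -2,"rx": 0,"ry": 0,"rz": 0,"gripper": -1},{"tx": 0,"ty": 0,"tz": -2,"rx": 0,"ry": 0,"rz": 0,"gripper": -1},{"tx": 0,"ty": 0,"tz": 0,"rx": 0,"ry": 0,"rz": 0,"gripper": -1},{"tx": 0,"ty": 0,"tz": 0,"rx": 0,"ry": 0,"rz": 0,"gripper": -1},{"tx": 0,"ty": 0,"tz": 0,"rx": 0,"ry": 0,"rz": 0,"gripper": -1}])

```text
clock: 21.65
eef_pos: [488.0, 47.2, 49.3]
tcp_rot: [-3.141, 0.0, 1.19]
contact_force: [-1.1, 1.4, 0.1]
opening: 0.599
```

Run:
```python
from h import *
go(555,-347.8,120)
e=np.array(r.sense()["eef_pos"]); u,v=map(int,proj("scene",e)); 
b=r.grab_frame("scene")[0][v-45:v+25,u-45:u+45]
cv2.imwrite("pics/s10.png",cv2.resize(b,None,fx=6,fy=6,interpolation=cv2.INTER_CUBIC)[:,:,::-1])
a=np.linspace(0,2*np.pi,100)
P=np.array([proj("scene",e+[26.5*np.cos(t),26.5*np.sin(t),z]) for t in a for z in(1,11)])
print((P.min(0)-[u-45,v-45])*6,(P.max(0)-[u-45,v-45])*6)
```

```text
t 21.65 pos [488.   47.2  49.3] rot [-3.141  0.     1.19 ] open 0.599 F [-1.1  1.4  0.1]
  shift cm [-34.18  20.91  -7.07] turn deg [-0.  0. -0.]
[177.73138717 179.06387221] [362.52896281 340.46552646]
```

View pics/s10.png

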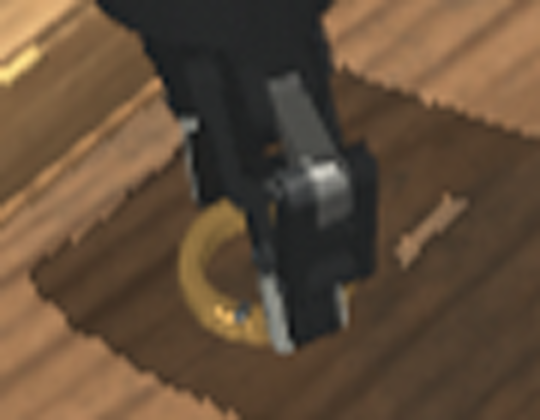

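The retainer is held level and its outline matches the prediction (left edge at column 180, bottom at row 345). I'll carry it over.

Request:
move_arm(increments=[{"tx": 0,"ty": 0,"tz": -3,"rx": 0,"ry": 0,"rz": 0,"gripper": -1},{"tx": 0,"ty": 0,"tz": -3,"rx": 0,"ry": 0,"rz": 0,"gripper": -1},{"tx": -3.8,"ty": 2.32,"tz": -1,"rx": 0,"ry": 0,"rz": 0,"gripper": -1},{"tx": -3.8,"ty": 2.32,"tz": 0,"rx": 0,"ry": 0,"rz": 0,"gripper": -1},{"tx": -3.8,"ty": 2.32,"tz": 0,"rx": 0,"ry": 0,"rz": 0,"gripper": -1},{"tx": -3.8,"ty": 2.32,"tz": 0,"rx": 0,"ry": 0,"rz": 0,"gripper": -1},{"tx": -3.8,"ty": 2.32,"tz": 0,"rx": 0,"ry": 0,"rz": 0,"gripper": -1},{"tx": -3.8,"ty": 2.32,"tz": 0,"rx": 0,"ry": 0,"rz": 0,"gripper": -1},{"tx": -3.8,"ty": 2.32,"tz": 0,"rx": 0,"ry": 0,"rz": 0,"gripper": -1},{"tx": -3.8,"ty": 2.32,"tz": 0,"rx": 0,"ry": 0,"rz": 0,"gripper": -1},{"tx": -3.8,"ty": 2.32,"tz": 0,"rx": 0,"ry": 0,"rz": 0,"gripper": -1}])

```text
clock: 22.8
eef_pos: [554.6, -349.4, 118.5]
tcp_rot: [-3.14, -0.0, 1.19]
contact_force: [1.7, -0.6, -1.4]
opening: 0.596
```

Request:
move_arm(increments=[{"tx": 0,"ty": 0,"tz": 2,"rx": 0,"ry": 0,"rz": 0,"gripper": -1},{"tx": 0,"ty": 0,"tz": 2,"rx": 0,"ry": 0,"rz": 0,"gripper": -1},{"tx": 0,"ty": 0,"tz": 0,"rx": 0,"ry": 0,"rz": 0,"gripper": -1},{"tx": 0,"ty": 0,"tz": 0,"rx": 0,"ry": 0,"rz": 0,"gripper": -1},{"tx": 0,"ty": 0,"tz": 0,"rx": 0,"ry": 0,"rz": 0,"gripper": -1}])

```text
clock: 23.3
eef_pos: [555.6, -347.8, 80.5]
tcp_rot: [3.141, 0.0, 1.19]
contact_force: [0.4, 1.0, -0.4]
opening: 0.591
```

```bash
python3 -c "
from h import *
go(555,-347.8,38)"
```

```text
t 23.3 pos [ 555.6 -347.8   80.5] rot [3.141 0.    1.19 ] open 0.591 F [ 0.4  1.  -0.4]
  shift cm [-0.03 -0.06  4.25] turn deg [0. 0. 0.]
```

Request:
move_arm(increments=[{"tx": 0,"ty": -0.05,"tz": 1.2,"rx": 0,"ry": 0,"rz": 0,"gripper": -1},{"tx": 0,"ty": 0,"tz": 0.8,"rx": 0,"ry": 0,"rz": 0,"gripper": -1},{"tx": 0,"ty": 0,"tz": 0.7,"rx": 0,"ry": 0,"rz": 0,"gripper": -1},{"tx": 0,"ty": 0,"tz": 0.7,"rx": 0,"ry": 0,"rz": 0,"gripper": -1},{"tx": 0,"ty": 0,"tz": 0.6,"rx": 0,"ry": 0,"rz": 0,"gripper": -1},{"tx": 0,"ty": 0,"tz": 0,"rx": 0,"ry": 0,"rz": 0,"gripper": -1},{"tx": 0,"ty": 0,"tz": 0,"rx": 0,"ry": 0,"rz": 0,"gripper": -1},{"tx": 0,"ty": 0,"tz": 0,"rx": 0,"ry": 0,"rz": 0,"gripper": -1}])

```text
clock: 24.1
eef_pos: [554.9, -347.8, 40.1]
tcp_rot: [3.141, 0.0, 1.19]
contact_force: [-0.7, 0.1, -0.4]
opening: 0.595
```

Request:
move_arm(increments=[{"tx": 0,"ty": 0,"tz": 0.15,"rx": 0,"ry": 0,"rz": 0,"gripper": -1},{"tx": 0,"ty": 0,"tz": 0.1,"rx": 0,"ry": 0,"rz": 0,"gripper": -1},{"tx": 0,"ty": 0,"tz": 0,"rx": 0,"ry": 0,"rz": 0,"gripper": -1},{"tx": 0,"ty": 0,"tz": 0,"rx": 0,"ry": 0,"rz": 0,"gripper": -1}])

```text
clock: 24.5
eef_pos: [554.6, -347.6, 37.3]
tcp_rot: [3.142, 0.0, 1.19]
contact_force: [-0.5, 0.2, -0.9]
opening: 0.599
```

Just above the lens. I'll go down a touch more, release, then lift and back off.

Request:
move_arm(increments=[{"tx": 0,"ty": 0,"tz": 0.05,"rx": 0,"ry": 0,"rz": 0,"gripper": -1},{"tx": 0,"ty": 0,"tz": 0,"rx": 0,"ry": 0,"rz": 0,"gripper": -1},{"tx": 0,"ty": 0,"tz": 0,"rx": 0,"ry": 0,"rz": 0,"gripper": 0.3},{"tx": 0,"ty": 0,"tz": 0,"rx": 0,"ry": 0,"rz": 0,"gripper": 1},{"tx": 0,"ty": 0,"tz": 0,"rx": 0,"ry": 0,"rz": 0,"gripper": 1},{"tx": 0,"ty": 0,"tz": 0,"rx": 0,"ry": 0,"rz": 0,"gripper": 1},{"tx": 0,"ty": 0,"tz": 0,"rx": 0,"ry": 0,"rz": 0,"gripper": 1},{"tx": 0,"ty": 0,"tz": -2,"rx": 0,"ry": 0,"rz": 0,"gripper": 1},{"tx": 0,"ty": 0,"tz": -4,"rx": 0,"ry": 0,"rz": 0,"gripper": 1},{"tx": 0,"ty": 0,"tz": -4,"rx": 0,"ry": 0,"rz": 0,"gripper": 1},{"tx": 3.8,"ty": -2.3,"tz": 0,"rx": 0,"ry": 0,"rz": 0,"gripper": 1},{"tx": 3.8,"ty": -2.3,"tz": 0,"rx": 0,"ry": 0,"rz": 0,"gripper": 1}])

```text
clock: 25.7
eef_pos: [540.9, -260.2, 138.4]
tcp_rot: [3.138, 0.0, 1.188]
contact_force: [0.5, 1.8, -1.1]
opening: 0.996
```

Request:
move_arm(increments=[{"tx": 3.8,"ty": -2.3,"tz": 0,"rx": 0,"ry": 0,"rz": 0,"gripper": 1},{"tx": 3.8,"ty": -2.3,"tz": 0,"rx": 0,"ry": 0,"rz": 0,"gripper": 1},{"tx": 3.8,"ty": -2.3,"tz": 0,"rx": 0,"ry": 0,"rz": 0,"gripper": 1},{"tx": 3.8,"ty": -2.3,"tz": 0,"rx": 0,"ry": 0,"rz": 0,"gripper": 1},{"tx": 3.8,"ty": -2.3,"tz": 0,"rx": 0,"ry": 0,"rz": 0,"gripper": 1},{"tx": 0,"ty": 0,"tz": 0,"rx": 0,"ry": 0,"rz": 0,"gripper": 1},{"tx": 0,"ty": 0,"tz": 0,"rx": 0,"ry": 0,"rz": 0,"gripper": 1}])

```text
clock: 26.4
eef_pos: [504.1, -40.0, 137.0]
tcp_rot: [3.141, 0.0, 1.192]
contact_force: [0.4, -0.9, 0.1]
opening: 1.001
```

Run:
```python
from h import *
go(488.5,47.3,120)
a,d=r.grab_frame("top"); b=r.grab_frame("scene")[0][110:170,275:335]
f=lambda x:cv2.resize(x,(400,400),interpolation=cv2.INTER_CUBIC)
cv2.imwrite("pics/s11.png",np.hstack([f(a[140:200,303:363]),f(b)])[:,:,::-1])
for c in("top","scene"):
    for x in r.place_of("retainer_center",c)[:1]: print(c,round(x["confidence"],2),np.round(atz(c,*x["location"],42),1))
m=r.camera_model("top");R=np.array(m["R"]);t=np.array(m["t"])
P=np.array([R.T@(d[v,u]*np.array([(u-m["cx"])/m["fx"],(v-m["cy"])/m["fy"],1])-t) for v in range(155,185) for u in range(320,350) if d[v,u]>0])
P=P[np.hypot(P[:,0]-555,P[:,1]+348)<25]; print("z pct",np.percentile(P[:,2],[5,25,50,75,95]).round(1)); k=P[P[:,2]>42]
A=np.c_[k[:,:2]-[555,-348],np.ones(len(k))]; print("ring mean",k.mean(0).round(1),len(k),"plane",np.linalg.lstsq(A,k[:,2],rcond=None)[0].round(3))
```

```text
t 26.4 pos [504.1 -40.  137. ] rot [3.141 0.    1.192] open 1.001 F [ 0.4 -0.9  0.1]
  shift cm [ 7.53 -4.68  1.7 ] turn deg [0.  0.  0.1]
top 0.55 [ 550.4 -345.9   42. ]
scene 0.6 [ 548.7 -337.1   42. ]
z pct [13.2 35.8 38.3 46.5 49.2]
ring mean [ 553.3 -346.7   47. ] 152 plane [ 4.0000e-03 -1.6000e-02  4.7077e+01]
```

Depth shows the ring's top at z = 47 mm (expected 47), tilt about 0.016 rad, about 2 mm off centre, and the gripper is clear.

```bash
python3 -c "
from h import *
print(r.sign_off())"
```

```text
the job is handed in; nothing more can be done
None
```

The lens stack is built in the holder and handed in at about 26.6 s of the 61 s: black spacer, then lens blank, then brass retaining ring. Each part was lowered between the posts and let go before the next one went in. The ring was kept slotted face up throughout.

- **Last depth check (top camera):** The ring's top is at z = 47.0 mm, exactly the height a full stack should have. It tilts about 0.016 rad against the 0.12 limit, and its centre is about 2 mm from the seat axis. The lens surface read about 38 mm against an expected 37.
- **Robot at hand-in:** The gripper was open and well clear, with no contact force beyond noise.
- **Lens:** It touched the spacer with about 5 N before I let it go, so it was not dropped.

**What disagreed or could not be checked:**
- The network's ring position was 5 mm off the seat axis in the top view and 12 mm off in the scene view. I trusted the depth data instead, since the posts leave only 4 mm of play.
- The final picture could not be viewed because the 12-picture limit was used up, so the finished stack rests on depth alone. I did see the spacer and lens seated after each was placed.
- Two early move calls were refused because each row needs all its values. Nothing moved.

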